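# Dust extractor: lever to the third click, then start

## Task

Get the dust extractor going at step three: with a fingertip, gently push the orange airflow lever all the way back to its zero end (the red mark), then slide it up through the clicks to the third one, counting from zero and without running past it, and leave it sitting in that click. Then press the green start button fully down once the lever is set, not before, and let it come up again. Lift nothing, and leave the carving tools and the stone pieces where they are.

Things in the scene. Friction and masses are not known exactly. Their poses are not given: they have to be found in the camera images.
- control_box: blue control box, fixed to the bench, 180 (x) by 280 (y) by 80 high, flat aluminium top; origin at the centre of its underside; x points away from the robot, y to its left at yaw 0 (it is turned up to 0.4 rad either way). The lever slides along its y axis at x = -30; 25 mm of free panel surround the lever everywhere. Six black ticks beside the slot mark the clicks, a red bar marks zero
- airflow (a joint): lever position in m: 0 = zero click at the -y end (red bar), growing to the box's +y. Clicks at 0, 0.014, 0.028, 0.042 (third), 0.056, 0.070; end stops 1.5 mm beyond the end ones. 4 to 7 N push it out of a click; past half-way it jumps ahead into the next click; let go, it settles within 0.5 mm of a click. Starts in the first, second or third click
- airflow_top (a point): middle of the top of the orange lever grip, 120 above the bench and 40 above the panel; the grip is 28 wide (box's x), 14 thick (box's y, the way it slides) and 30 high, its underside 10 above the panel; at zero it lies at x = -30, y = -35 in the box's frame
- start_top (a point): middle of the top of the green start button, 28 across, 102 above the bench and 22 above the panel, in a black housing 44 across at x = 42, y = 70 in the box's frame; spring loaded, pressed straight down
- start (a joint): travel of the start button in m: 0 up, 0.006 fully down, which takes about 5 N
- chisel_a: stone chisel lying beside the control box, wooden handle 100 long and 22 thick, steel blade 90 long; origin under its middle, at table level, x towards the blade
- chisel_b: shorter chisel with a red handle, lying beside the first; handle 100 long and 22 thick, blade 70 long; origin under its middle
- mallet: wooden mallet lying on its side, dark head 120 x 75 x 70, round handle 140 long; origin on its underside where the head meets the handle, 10 mm inside the head
- pencil: flat yellow carpenter's pencil, 105 long, 12 wide, 8 thick, lying between the robot and the control box; origin under its middle, y along its length
- blank: pale stone block 70 x 90 x 50 high, lying beyond the control box; origin at the centre of its underside
- figurine: small carved stone elephant, 34 across, 58 high, standing on the far right corner of the control box's panel; origin at the centre of its foot

How it is judged:
On the way, in this order (a step that is already met when the one before it is completed fails the run):
1. the lever is back at its zero end (value of joint airflow below 0.004 m), for 0.2 s.
2. the lever sits in the third click (value of joint airflow between 0.038 and 0.046 m), for 0.3 s.
3. the start button is pressed down (value of joint start above 0.0045 m), for 0.05 s.
At the end, for the whole second after the job is handed in: the lever rests in the third click (42 mm from zero, within 3 mm), the start button is up again (within 1.5 mm), and no bystander has moved (value of joint airflow between 0.039 and 0.045 m and value of joint start below 0.0015 m and velocity of joint airflow between -0.005 and 0.005 m/s); the robot touches nothing.
It fails at once if the lever ran past the third click (value of joint airflow above 0.0495 m).
It fails at once if the start button was pressed while the lever was not in the third click (value of joint start above 0.003 m and not (value of joint airflow between 0.036 and 0.048 m)).
It fails at once if the lever was shoved or squeezed with more than 30 N (contact force between the fingers and airflow above 30 N).
It fails at once if a bystander was lifted or pushed away by more than 20 mm (distance of any of chisel_a, chisel_b, mallet, pencil, blank, figurine from where it was at the start of the episode above 0.02 m).
It also fails if it takes over 67 s, if anything falls off the work surface, if the arm or the gripper's body presses on something with over 40 N, if the wrist force passes 120 N, or if a joint passes its speed limit or range.

## Robot

A 6-joint arm with a two-finger parallel gripper is mounted at the origin on the work surface. World frame = base frame: x ahead of the robot, y to its left, z up, the work surface at z = 0. Lengths are in m, angles in rad, forces in N, time in s.
With the tool pointing down it reaches from about 0.35 to 0.925 m from the base axis. Payload 6.4 kg.
Tool frame: the origin (TCP) lies midway between the tips of the shut fingers; the grasp point (between the pads) lies 19 mm behind it; z points along the fingers, y is the line along which they close (so a half turn about z gives the same grasp; the last joint's range is limited). The gripper opens to 94 mm and grips with 3 to 60 N. Pads are 16 mm wide; open, the fingers measure 119 mm over their backs; the gripper's body (75 mm by 177 mm) begins 78 mm behind the grasp point.
Start: joints at [1.03, 0.245, 1.558, -0, 1.339, -0.174], TCP at [0.233, 0.607, 0.18] pointing down, gripper open.
Joint ranges: [-3.13, 3.13], [-1.02, 2.26], [0.13, 2.54], [-0.95, 4.09], [0.21, 2.88], [-2.74, 2.74]. Speed limits (rad/s): [2.57, 2.57, 3.14, 3.14, 3.14, 3.14].

## Interface

Orientations are given as a 3x3 rotation matrix whose columns are the frame's x, y, z axes.
In Python, from cell import * gives the robot as it stands.
- The arm moves only by the tool drive_tool, never from a script. Its argument "deltas" is a list of rows, each a list of 7 numbers: the shift along the tool's x, y, z in m, then the turn, a rotation vector about the tool's x, y, z in degrees, then the opening, from 0 (shut) to 1 (fully open). A call has 1 to 8 rows; each row shifts and turns the commanded pose from where the row before left it, along the tool's axes as they then stand; what a row does not reach is not made up. A row lasts 1/10 s, in which the tool goes at most 50 mm and 8.59 degrees, less where a joint would pass 70% of its speed; a pose out of reach is approached as far as the arm can. A call is refused whole if a number of a shift passes 0.05 or a number of a turn 8.59, either way. A call with a gripper value outside its range is refused whole. The fingers move at their own pace and stop on an object; "squeeze" is the grip in N (left out, the last holds). Time passes only in rows, so rows that do not move let the fingers close. It gives the time, the measured TCP pose, the force, the opening and the grip force at its end, in the units of the state.
- observe(): the state, without advancing time (a new reading comes with each control period).
- get_image(name): name is "side" or "top" or "wrist"; returns a dict with "img" (400x640x3 uint8, blue, green, red), "range_z" (400x640 float32, m along the optical axis (not along the pixel's ray), 0 where there is no reading), "fov_y" (degrees; the focal length in pixels is half the picture's height over the tangent of half this angle, whatever the lens; pixels are square), "cx", "cy" (the principal point, pixels), "origin" and "attitude" of the camera in the world. Camera axes: x right, y down, z forward; pixel columns grow to the right and rows downward; lengths in m; the calibration is good to about 2 mm. A picture is of the moment at which its call begins.
- finish_job(): hands the job in; it is judged then, once.
Trained networks look in the newest picture that a camera, given by its name, has taken for a name from the list of things; names that differ only in an ending like _2 or _b are one class to them, and where a whole thing is asked for, a point or a joint stands for the part that bears it (a point fixed in the world has none). Each returns a list of dicts, best first, with "confidence" (0 to 1); they miss things now and then, are a little off and sometimes report something else, mostly with a low value. They report only what shows in the picture. A call takes as long as a camera call.
- recognise(camera, thing): "at" ([x, y, z] in m, in world coordinates, good to about 4 mm: the middle of the surface that is visible of it).
- regions_of(camera, thing): "pixels" (400x640 bool, what is visible of it).
The state is a dict: "t": time; "joint_positions": joint angles; "qvel": joint speeds; "effort": joint torques, N m; "ee_pos": TCP position; "tool_rot": TCP orientation; "wrist_force": force on the tool from outside, world axes, zero at the start; "ft_torque": the same for the moment, N m; "width": finger opening in m; "finger_force": force on a finger pad.
Only numpy, scipy, OpenCV 4.12 (cv2) and the standard library are available. Lean on these libraries where they do the work, as an engineer would, in place of code of your own. Each camera call takes 0.05 s, during which the arm holds its last target. There are 200 camera calls.

## Working session

There is one attempt and no reset: what is moved stays moved. The work goes in short steps, Python scripts to look and compute and a tool call to move; the robot and the scene stay as the last step left them, time stands still between calls to the robot, and variables do not carry over. Pictures are saved under pics/ and viewed, at most 10 in all, crops included, and the job is handed in when it is done.

Besides the shell and the picture viewer there is one more tool, called after "Call:" as name(argument=value, ...), one argument or row to a line, values as JSON. drive_tool: Moves the arm, as the interface text tells. Its arguments: {"type":"object","properties":{"deltas":{"type":"array"},"squeeze":{"type":"number"}},"required":["deltas"]}

```bash
mkdir -p pics; ls; cat > h.py <<'E'
from cell import *
import numpy as np, cv2
def world(d,u,v,z=None):
    f=200/np.tan(np.radians(d["fov_y"])/2)
    zz=d["range_z"][v,u] if z is None else z
    return np.array(d["origin"])+np.array(d["attitude"])@np.array([(u-d["cx"])/f*zz,(v-d["cy"])/f*zz,zz])
def cloud(d):
    f=200/np.tan(np.radians(d["fov_y"])/2)
    v,u=np.mgrid[:400,:640]; z=d["range_z"]
    p=np.stack([(u-d["cx"])/f*z,(v-d["cy"])/f*z,z],-1)
    return p@np.array(d["attitude"]).T+np.array(d["origin"])
E
python3 - <<'E'
from h import *
np.set_printoptions(precision=4,suppress=True)
s=observe(); print(s["t"],s["ee_pos"],s["tool_rot"],s["width"])
d=get_image("top"); cv2.imwrite("pics/top.png",d["img"]); print(d["origin"],d["attitude"],d["fov_y"])
for n in ["airflow_top","start_top","figurine","control_box"]:
    print(n,[(r["confidence"],np.round(r["at"],4)) for r in recognise("top",n)][:3])
P=cloud(d)
np.savez("top.npz",P=P,img=d["img"])
for n in ["airflow","start","control_box"]:
    for r in regions_of("top",n)[:1]:
        m=r["pixels"]&(d["range_z"]>0); q=P[m]; print(n,r["confidence"],m.sum(),np.median(q,0),np.percentile(q[:,2],[5,50,95]))
        np.save("m_"+n,m)
E
```

```text
pics
0.0 [0.2328 0.6062 0.1791] [[-0.9335  0.3587 -0.001 ]
 [ 0.3587  0.9335 -0.0016]
 [ 0.0003 -0.0018 -1.    ]] 0.09385582303717857
[0.5081 0.0823 1.0813] [[-0.0269 -0.9954  0.0921]
 [-0.9996  0.0259 -0.0123]
 [ 0.0099 -0.0924 -0.9957]] 44.44322117937896
airflow_top [(0.67, array([0.4918, 0.0236, 0.1204]))]
start_top [(0.5, array([0.5774, 0.0834, 0.1025]))]
figurine [(0.72, array([ 0.5659, -0.0821,  0.1118]))]
control_box [(0.86, array([0.526 , 0.0175, 0.0813])), (0.41, array([ 0.5686, -0.0842,  0.1132]))]
airflow 0.41 127 [0.4959 0.0255 0.1188] [0.0792 0.1188 0.1225]
start 0.73 95 [0.5731 0.0802 0.1017] [0.0996 0.1017 0.1046]
control_box 0.71 11401 [0.5208 0.0196 0.0796] [0.0746 0.0796 0.084 ]
```

View pics/top.png

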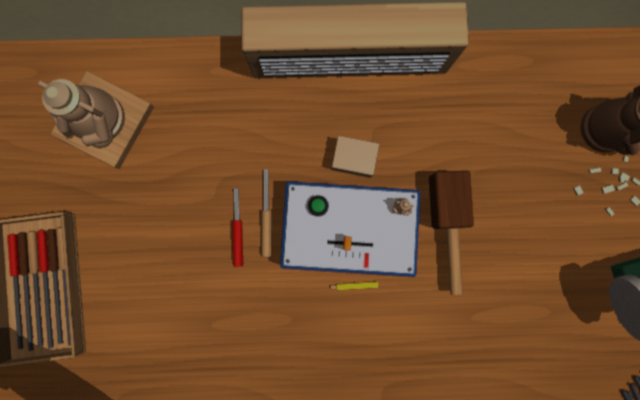

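The picture shows the box with its corners at about (287,184), (418,190), (415,275) and (281,268). The orange lever is at (347,243), the red bar at (366,260), the green button at (317,205) and the figurine at (402,206). Next I'll fit the box frame.

```bash
python3 - <<'E'
from h import *
np.set_printoptions(precision=4,suppress=True)
D=np.load("top.npz");P=D["P"];img=D["img"].astype(int)
m=np.load("m_control_box.npy")&(abs(P[...,2]-.08)<.008)
(c,sz,a)=cv2.minAreaRect((P[m][:,:2]*1000).astype(np.float32)); print(c,sz,a)
hsv=cv2.cvtColor(D["img"],cv2.COLOR_BGR2HSV); H,S,V=cv2.split(hsv)
box=(slice(180,280),slice(278,425))
M=np.zeros(H.shape,bool);M[box]=1
def med(mask,n):
    k=mask&M; v,u=np.nonzero(k); q=P[k]; print(n,k.sum(),u.mean(),v.mean(),q.mean(0),np.median(q,0)); return q
red=med(((H<5)|(H>174))&(S>150)&(V>80),"red")
org=med((H>=6)&(H<20)&(S>150)&(V>90)&(P[...,2]>.11),"orange")
grn=med((H>45)&(H<85)&(S>100)&(P[...,2]>.097),"green")
cv2.imwrite("pics/crop.png",cv2.resize(D["img"][178:282,276:426],None,fx=5,fy=5,interpolation=cv2.INTER_CUBIC))
E
```

```text
(524.3082885742188, 15.23004150390625) (278.75677490234375, 178.81008911132812) 84.73441314697266
red 39 366.0 260.0 [ 0.4603 -0.0143  0.0806] [ 0.4603 -0.0142  0.0804]
orange 99 347.1010101010101 245.2929292929293 [0.4982 0.0342 0.2653] [0.4982 0.0272 0.12  ]
green 149 317.48322147651004 205.45637583892616 [0.572  0.0812 0.108 ] [0.5729 0.0818 0.1014]
```

View pics/crop.png

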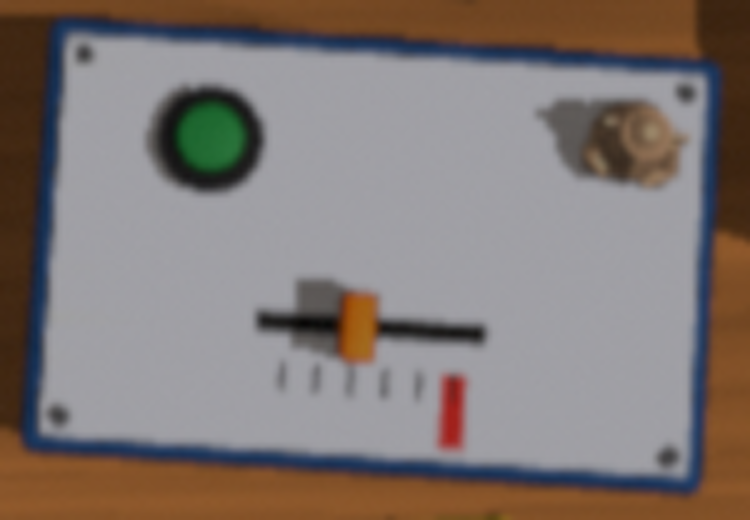

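Call:
drive_tool(
  deltas=[
    [-0.03,-0.03,0,0,0,0,0.28],
    [-0.03,-0.03,0,0,0,0,0.28],
    [-0.03,-0.03,0,0,0,0,0.28],
    [-0.03,-0.03,0,0,0,0,0.28],
    [-0.03,-0.03,0,0,0,0,0.28],
    [-0.03,-0.03,0,0,0,0,0.28],
    [-0.03,-0.03,0,0,0,0,0.28],
    [-0.03,-0.03,0,0,0,0,0.28],
  ],
  squeeze=25,
)

```text
t: 1.2
ee_pos: [0.3715, 0.2952, 0.1804]
tool_rot: [[-0.934, 0.358, 0.001], [0.358, 0.934, 0.0], [-0.001, 0.001, -1.0]]
wrist_force: [0.0, -0.4, 0.3]
width: 0.0333
finger_force: 0.0
```

Call:
drive_tool(
  deltas=[
    [-0.03,-0.03,0,0,0,0,0.28],
    [-0.03,-0.03,0,0,0,0,0.28],
    [-0.03,-0.03,0,0,0,0,0.28],
    [-0.03,-0.03,0,0,0,0,0.28],
    [-0.03,-0.03,0,0,0,0,0.28],
    [0,0,0,0,0,-8,0.28],
    [0,0,0,0,0,-7.8,0.28],
    [0,0,0,0,0,0,0.28],
  ],
)

```text
t: 2.0
ee_pos: [0.4574, 0.1024, 0.1803]
tool_rot: [[-0.996, 0.092, 0.0], [0.092, 0.996, 0.0], [-0.0, 0.0, -1.0]]
wrist_force: [-0.3, 0.1, 0.0]
width: 0.0259
finger_force: 0.0
```

Call:
drive_tool(
  deltas=[
    [-0.015,-0.025,0,0,0,0,0.28],
    [-0.015,-0.025,0,0,0,0,0.28],
    [-0.0145,-0.0236,0,0,0,0,0.28],
    [0,0,0.02,0,0,0,0.28],
    [0,0,0.02,0,0,0,0.28],
    [0,0,0,0,0,0,0.28],
  ],
)

```text
t: 2.6
ee_pos: [0.4928, 0.026, 0.1374]
tool_rot: [[-0.996, 0.093, -0.006], [0.093, 0.996, 0.001], [0.006, 0.001, -1.0]]
wrist_force: [0.6, 0.7, -0.8]
width: 0.0265
finger_force: 0.0
```

```bash
python3 - <<'E'
from h import *
np.set_printoptions(precision=4,suppress=True)
s=observe(); print(s["ee_pos"])
d=get_image("wrist"); cv2.imwrite("pics/w1.png",d["img"])
P=cloud(d)
H,S,V=cv2.split(cv2.cvtColor(d["img"],cv2.COLOR_BGR2HSV))
k=(H>=6)&(H<20)&(S>150)&(V>60)&(abs(P[...,2]-.12)<.006); v,u=np.nonzero(k)
print(k.sum(), u.min(),u.max(),v.min(),v.max())
if k.any(): print(cv2.minAreaRect((P[k][:,:2]*1000).astype(np.float32)),np.median(P[k],0))
E
```

```text
[0.4928 0.026  0.1374]Traceback (most recent call last):
  File "<stdin>", line 8, in <module>
    return umr_minimum(a, axis, None, out, keepdims, initial, where)
ValueError: zero-size array to reduction operation minimum which has no identity
```

View pics/w1.png

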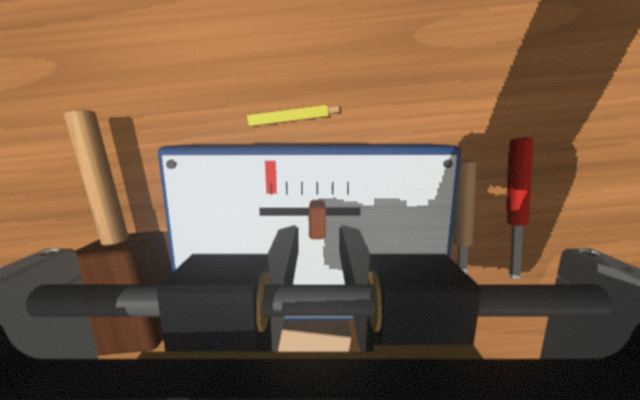

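The wrist view shows the lever at (317,218), sitting between the fingertips at about x=300 and x=340. It is roughly 2 mm off centre towards -y. I'll nudge that way and descend.

Call:
drive_tool(
  deltas=[
    [0,-0.002,0,0,0,0,0.28],
    [0,0,0.01,0,0,0,0.28],
    [0,0,0.01,0,0,0,0.28],
    [0,0,0.01,0,0,0,0.28],
    [0,0,0.006,0,0,0,0.28],
    [0,0,0,0,0,0,0.28],
    [0,0,0,0,0,0,0.28],
  ],
)

```text
t: 3.35
ee_pos: [0.4947, 0.0235, 0.104]
tool_rot: [[-0.996, 0.091, -0.0], [0.091, 0.996, 0.0], [0.0, -0.0, -1.0]]
wrist_force: [0.3, -0.5, -0.2]
width: 0.0264
finger_force: 0.0
```

Call:
drive_tool(
  deltas=[
    [0,-0.003,0,0,0,0,0.28],
    [0,-0.003,0,0,0,0,0.28],
    [0,-0.002,0,0,0,0,0.28],
    [0,-0.002,0,0,0,0,0.28],
  ],
)

```text
t: 3.75
ee_pos: [0.494, 0.0133, 0.1044]
tool_rot: [[-0.996, 0.091, 0.0], [0.091, 0.996, -0.0], [-0.0, -0.0, -1.0]]
wrist_force: [-0.4, 0.3, -0.2]
width: 0.0263
finger_force: 0.0
```

Call:
drive_tool(
  deltas=[
    [0,-0.003,0,0,0,0,0.28],
    [0,-0.003,0,0,0,0,0.28],
    [0,-0.003,0,0,0,0,0.28],
    [0,-0.003,0,0,0,0,0.28],
  ],
)

```text
t: 4.15
ee_pos: [0.4927, 0.0013, 0.1041]
tool_rot: [[-0.996, 0.091, -0.0], [0.091, 0.996, -0.0], [0.0, -0.0, -1.0]]
wrist_force: [-0.2, -1.0, -0.8]
width: 0.0263
finger_force: 0.0
```

Call:
drive_tool(
  deltas=[
    [0,-0.003,0,0,0,0,0.28],
    [0,-0.003,0,0,0,0,0.28],
    [0,-0.003,0,0,0,0,0.28],
    [0,-0.003,0,0,0,0,0.28],
    [0,-0.003,0,0,0,0,0.28],
  ],
)

```text
t: 4.65
ee_pos: [0.4914, -0.0136, 0.1042]
tool_rot: [[-0.996, 0.091, 0.0], [0.091, 0.996, -0.0], [-0.0, -0.0, -1.0]]
wrist_force: [0.5, -0.6, -0.1]
width: 0.0265
finger_force: 0.0
```

```bash
python3 - <<'E'
from h import *
d=get_image("wrist"); cv2.imwrite("pics/w2.png",cv2.resize(d["img"][130:290,150:470],None,fx=2.5,fy=2.5,interpolation=cv2.INTER_CUBIC))
s=observe();print(s["ee_pos"],s["wrist_force"],s["width"])
E
```

```text
[ 0.49134866 -0.01390173  0.10417404] [-0.67804592 -1.28531029  0.35130143] 0.02617000622875823
```

View pics/w2.png

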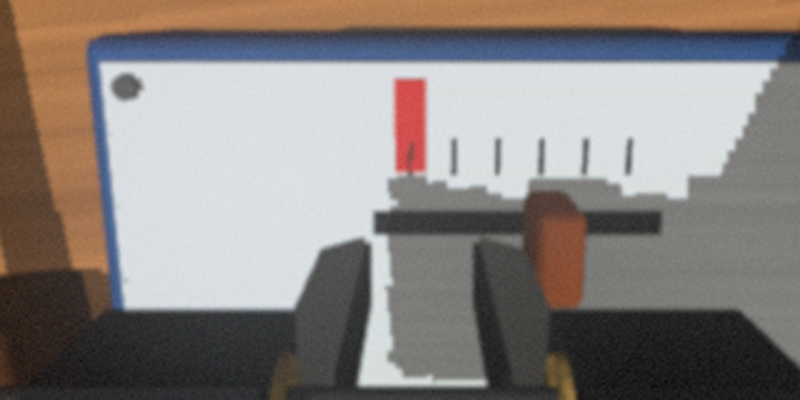

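The lever is still at the third tick (crop pixel 561,260), and the +y finger is now on its -y side without having touched it. I'll measure the finger and lever geometry before going on.

```bash
python3 - <<'E'
from h import *
np.set_printoptions(precision=4,suppress=True)
d=get_image("wrist"); P=cloud(d); print(d["origin"],d["attitude"])
for n,(x,y) in dict(levertop=(561,260),lev_hi=(561,222),lev_lo=(561,298),fingR_tip=(500,255),fingR_low=(520,300),fingL_tip=(340,255),panel=(450,110),slot=(450,222)).items():
    u=150+int(x/2.5);v=130+int(y/2.5); print(n,u,v,P[v,u],d["range_z"][v,u])
s=get_image("side"); cv2.imwrite("pics/s1.png",s["img"]); print(s["origin"],s["attitude"])
for c in("side","wrist","top"):
  print(c,[(r["confidence"],np.round(r["at"],4)) for r in recognise(c,"airflow_top")] if c!="top" else "")
E
```

```text
[ 0.4255 -0.0076  0.3088] [[ 0.0911  0.9689  0.2301]
 [ 0.9958 -0.0885 -0.0215]
 [-0.0005  0.2311 -0.9729]]
levertop 374 234 [0.4955 0.0242 0.12  ] 0.19911885
lev_hi 374 218 [0.4842 0.0247 0.1198] 0.19673583
lev_lo 374 249 [0.5063 0.0236 0.1205] 0.20112173
fingR_tip 350 232 [0.4838 0.0059 0.1448] 0.17271724
fingR_low 358 250 [0.4837 0.0069 0.1727] 0.14549159
fingL_tip 286 232 [ 0.4801 -0.0319  0.1456] 0.17184302
panel 330 174 [ 0.4572 -0.0014  0.0799] 0.2298837
slot 330 218 [ 0.4934 -0.0043  0.0794] 0.23872532
[0.2115 0.6266 0.8513] [[-0.8182 -0.4341  0.3769]
 [-0.5748  0.605  -0.551 ]
 [ 0.0112 -0.6675 -0.7446]]
side []
wrist [(0.55, array([0.4893, 0.0222, 0.1208]))]
top
```

View pics/s1.png

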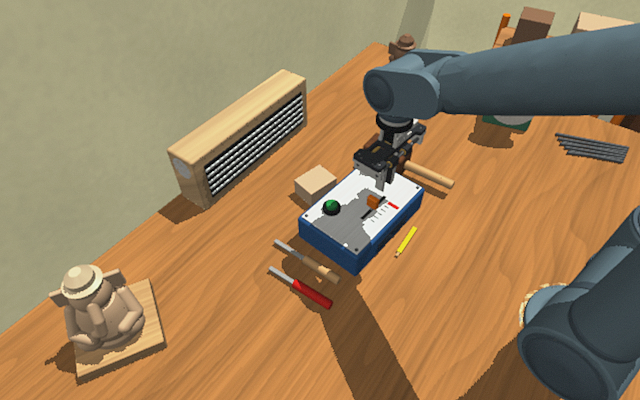

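Wrist depth puts the finger tips well above the reported TCP height, which explains the missed contact. I'll measure the tip height properly.

```bash
cat > tips.py <<'E'
from h import *
np.set_printoptions(precision=4,suppress=True)
e=observe(); p=np.array(e["ee_pos"]);R=np.array(e["tool_rot"])
print("ee",p,e["width"],e["wrist_force"])
for c in("wrist","side"):
    d=get_image(c); P=cloud(d); L=(P-p)@R
    V=d["img"].max(-1).astype(int); sat=V-d["img"].min(-1)
    m=(d["range_z"]>0)&(abs(L[...,0])<.02)&(abs(L[...,1])<.04)&(L[...,2]>-.09)&(P[...,2]>.123)
    for nm,k in(("y+",m&(L[...,1]>0)),("y-",m&(L[...,1]<=0))):
        if k.sum()<5: print(c,nm,"none");continue
        q=L[k]; i=np.argsort(-q[:,2])[:8]; print(c,nm,k.sum(),"tip z(tool)",q[i,2][[0,3,7]],"low pts y",q[i,1].min(),q[i,1].max(),"x",q[i,0].min(),q[i,0].max(),"all y",q[:,1].min(),q[:,1].max())
E
python3 tips.py
```

```text
ee [ 0.4914 -0.0133  0.1041] 0.02639620104238035 [-0.2033 -1.2597  0.6994]
wrist y+ 1257 tip z(tool) [-0.0259 -0.0263 -0.0272] low pts y 0.013415821260322626 0.01717588535075226 x 0.003784321362133514 0.009377227012200865 all y 0.013258974443946232 0.025608045712425278
wrist y- 1254 tip z(tool) [-0.0264 -0.0266 -0.0273] low pts y -0.016701622836170504 -0.012870770817899758 x 0.0016670541948644107 0.009405195457355608 all y -0.025211968035176783 -0.012755344190694113
side y+ 112 tip z(tool) [-0.0189 -0.0337 -0.0363] low pts y 0.015734022878046122 0.0347401742716684 x -0.007440943639236488 0.011272800236666243 all y 0.013870752279357117 0.0347401742716684
side y- 122 tip z(tool) [-0.027  -0.0276 -0.031 ] low pts y -0.016661594148188526 -0.013109365254559666 x -0.002095764986558841 0.011528157050906164 all y -0.025828002966664106 -0.010758260067598283
```

Both cameras put the real tips 26 mm behind the reported TCP, at z of about 0.130. They passed over the lever. I'll go back to straddling it and descend further.

Call:
drive_tool(
  deltas=[
    [0,0.01,-0.01,0,0,0,0.28],
    [0,0.01,0,0,0,0,0.28],
    [0,0.01,0,0,0,0,0.28],
    [0,0.0075,0,0,0,0,0.28],
    [0,0,0,0,0,0,0.28],
    [0,0,0.01,0,0,0,0.28],
    [0,0,0.008,0,0,0,0.28],
    [0,0,0,0,0,0,0.28],
  ],
)

```text
t: 5.8
ee_pos: [0.4933, 0.024, 0.0941]
tool_rot: [[-0.996, 0.091, -0.004], [0.091, 0.996, 0.001], [0.004, 0.0, -1.0]]
wrist_force: [0.5, -0.4, -0.1]
width: 0.0263
finger_force: 0.0
```

Call:
drive_tool(
  deltas=[
    [0,0,0.005,0,0,0,0.28],
    [0,0,0.005,0,0,0,0.28],
    [0,0,0,0,0,0,0.28],
  ],
)

```text
t: 6.1
ee_pos: [0.4942, 0.024, 0.0853]
tool_rot: [[-0.996, 0.091, -0.001], [0.091, 0.996, 0.0], [0.002, 0.0, -1.0]]
wrist_force: [0.8, -0.4, 0.6]
width: 0.0263
finger_force: 0.0
```

```bash
sed -i 's/^    m=.*/    m=(d["range_z"]>0)\&(abs(L[...,0])<.02)\&(abs(L[...,1])<.04)\&(abs(L[...,1])>.0105)\&(L[...,2]>-.09)\&(P[...,2]>.09)/' tips.py; python3 tips.py; python3 - <<'E'
from h import *
d=get_image("wrist"); cv2.imwrite("pics/w3.png",cv2.resize(d["img"][130:290,150:470],None,fx=2.5,fy=2.5,interpolation=cv2.INTER_CUBIC))
E
```

```text
ee [0.4942 0.024  0.0853] 0.026317794721945627 [ 0.7577 -0.4223  0.5987]
wrist y+ 1252 tip z(tool) [-0.0261 -0.0267 -0.0272] low pts y 0.01342821202926823 0.016552172184424424 x 0.00449726234173336 0.00938186201782808 all y 0.013272022917361024 0.025634065379212347
wrist y- 1252 tip z(tool) [-0.026  -0.0264 -0.0272] low pts y -0.016744008459584923 -0.012890748304107072 x 0.006650438421477871 0.009342091796546746 all y -0.025079625379612985 -0.012740926813752863
side y+ 102 tip z(tool) [-0.0296 -0.0357 -0.0374] low pts y 0.015865502358088382 0.02536362122622951 x 6.99326990870166e-05 0.01154324131362181 all y 0.014767669821985584 0.027703479484376983
side y- 119 tip z(tool) [-0.0266 -0.0287 -0.0305] low pts y -0.019493579961844282 -0.01331672111698731 x -0.0057596942536522555 0.010607006867602577 all y -0.025010885930638445 -0.010998632641842844
```

View pics/w3.png

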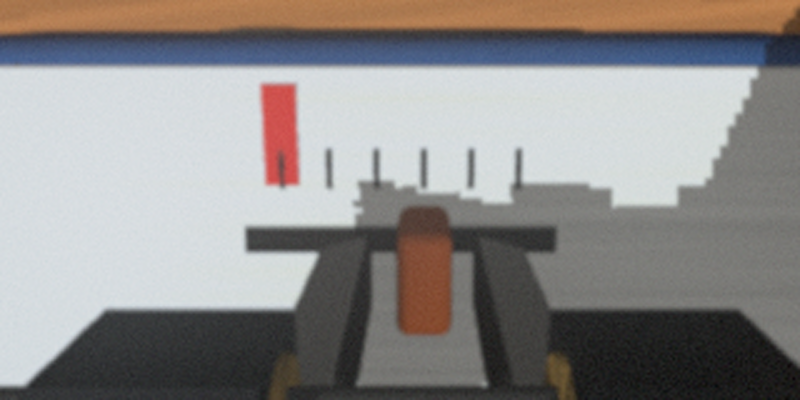

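The lever, at crop pixel (425,270), is centred between the fingers, whose tips are at z of about 0.111. I'll go down 7 mm more and start the push.

Call:
drive_tool(
  deltas=[
    [0,0,0.004,0,0,0,0.28],
    [0,0,0.003,0,0,0,0.28],
    [0,-0.003,0,0,0,0,0.28],
    [0,-0.003,0,0,0,0,0.28],
    [0,-0.002,0,0,0,0,0.28],
    [0,-0.002,0,0,0,0,0.28],
    [0,0,0,0,0,0,0.28],
  ],
)

```text
t: 6.95
ee_pos: [0.4937, 0.0144, 0.079]
tool_rot: [[-0.996, 0.091, -0.0], [0.091, 0.996, 0.001], [0.0, 0.001, -1.0]]
wrist_force: [0.7, 4.2, -0.9]
width: 0.0261
finger_force: 2.0
```

Call:
drive_tool(
  deltas=[
    [0,-0.002,0,0,0,0,0.28],
    [0,-0.002,0,0,0,0,0.28],
    [0,-0.002,0,0,0,0,0.28],
    [0,0,0,0,0,0,0.28],
  ],
)

```text
t: 7.35
ee_pos: [0.4936, 0.0073, 0.0795]
tool_rot: [[-0.996, 0.091, 0.0], [0.091, 0.996, -0.001], [-0.001, -0.001, -1.0]]
wrist_force: [-0.3, -0.3, 0.0]
width: 0.0258
finger_force: 0.0
```

```bash
cat > lev.py <<'E'
from h import *
np.set_printoptions(precision=4,suppress=True)
def lev():
    d=get_image("wrist"); P=cloud(d); H,S,V=cv2.split(cv2.cvtColor(d["img"],cv2.COLOR_BGR2HSV))
    k=((H<20)|(H>172))&(S>110)&(abs(P[...,2]-.12)<.004)
    c,sz,a=cv2.minAreaRect((P[k][:,:2]*1000).astype(np.float32))
    l=np.array(c)-[524.3,15.2]; th=np.radians(-5.27); x=np.array([np.cos(th),np.sin(th)]);y=np.array([-x[1],x[0]])
    e=observe(); t=np.array(e["ee_pos"])[:2]*1000-[524.3,15.2]
    print("lever n",k.sum(),"size",np.round(sz,1),"local x",l@x,"q(mm)",l@y+35,"| tcp local",t@x,t@y+35,"z",e["ee_pos"][2],"F",e["wrist_force"],"w",e["width"])
lev()
E
python3 lev.py
```

```text
lever n 858 size [12.7 27. ] local x -29.320662353136647 q(mm) 28.211244024699766 | tcp local -29.91323452935307 24.486222480920603 z 0.07943493362175585 F [-0.8901  1.3375 -0.8151] w 0.02632956972964841
```

Contact works: the lever reads q=28 mm and the measurement agrees with the expected click. I'll continue to zero.

Call:
drive_tool(
  deltas=[
    [0,-0.002,0,0,0,0,0.28],
    [0,-0.002,0,0,0,0,0.28],
    [0,-0.002,0,0,0,0,0.28],
    [0,-0.002,0,0,0,0,0.28],
    [0,-0.002,0,0,0,0,0.28],
    [0,-0.002,0,0,0,0,0.28],
    [0,-0.002,0,0,0,0,0.28],
  ],
)

```text
t: 8.1
ee_pos: [0.492, -0.0066, 0.0791]
tool_rot: [[-0.996, 0.091, -0.0], [0.091, 0.996, -0.001], [0.0, -0.001, -1.0]]
wrist_force: [0.4, -0.6, 0.0]
width: 0.0264
finger_force: 0.0
```

Call:
drive_tool(
  deltas=[
    [0,-0.002,0,0,0,0,0.28],
    [0,-0.002,0,0,0,0,0.28],
    [0,-0.002,0,0,0,0,0.28],
    [0,-0.002,0,0,0,0,0.28],
    [0,-0.002,0,0,0,0,0.28],
    [0,-0.002,0,0,0,0,0.28],
    [0,-0.002,0,0,0,0,0.28],
    [0,0,0,0,0,0,0.28],
  ],
)

```text
t: 8.9
ee_pos: [0.4908, -0.0205, 0.0792]
tool_rot: [[-0.996, 0.091, 0.0], [0.091, 0.996, -0.001], [-0.0, -0.001, -1.0]]
wrist_force: [-0.2, 0.0, -0.2]
width: 0.0262
finger_force: 0.0
```

```bash
python3 lev.py
```

```text
lever n 849 size [12.6 26.4] local x -29.453749242081518 q(mm) 0.237352382610986 | tcp local -30.091887473904524 -3.4389654026143717 z 0.07921930968887442 F [-0.0731  0.0783  1.2007] w 0.02649719152954666
```

The lever is at zero. I'll hold there, then slide it up slowly.

Call:
drive_tool(
  deltas=[
    [0,0,0,0,0,0,0.28],
    [0,0,0,0,0,0,0.28],
    [0,0,0,0,0,0,0.28],
    [0,0.004,0,0,0,0,0.28],
    [0,0.004,0,0,0,0,0.28],
    [0,0.002,0,0,0,0,0.28],
    [0,0.002,0,0,0,0,0.28],
    [0,0.002,0,0,0,0,0.28],
  ],
)

```text
t: 9.75
ee_pos: [0.492, -0.0064, 0.0792]
tool_rot: [[-0.996, 0.091, -0.0], [0.091, 0.996, -0.002], [0.0, -0.002, -1.0]]
wrist_force: [-0.9, -5.1, -0.3]
width: 0.0263
finger_force: 2.2
```

Call:
drive_tool(
  deltas=[
    [0,0.002,0,0,0,0,0.28],
    [0,0.002,0,0,0,0,0.28],
    [0,0.001,0,0,0,0,0.28],
    [0,0,0,0,0,0,0.28],
  ],
)

```text
t: 10.15
ee_pos: [0.4925, -0.0004, 0.0791]
tool_rot: [[-0.996, 0.091, 0.0], [0.091, 0.996, 0.001], [-0.0, 0.001, -1.0]]
wrist_force: [-0.2, -0.2, -0.1]
width: 0.0263
finger_force: 0.0
```

```bash
python3 lev.py
```

```text
lever n 847 size [12.9 26.9] local x -29.341348132044587 q(mm) 13.699560120012297 | tcp local -30.178807070687466 16.427627015033515 z 0.07915489279997476 F [-0.2937 -0.7297  0.5764] w 0.026248877634843074
```

Click 1. Another 14 mm should reach click 2.

Call:
drive_tool(
  deltas=[
    [0,0.002,0,0,0,0,0.28],
    [0,0.002,0,0,0,0,0.28],
    [0,0.002,0,0,0,0,0.28],
    [0,0.002,0,0,0,0,0.28],
    [0,0.002,0,0,0,0,0.28],
    [0,0.002,0,0,0,0,0.28],
    [0,0,0,0,0,0,0.28],
  ],
)

```text
t: 10.9
ee_pos: [0.4937, 0.0118, 0.0792]
tool_rot: [[-0.996, 0.091, 0.0], [0.091, 0.996, 0.001], [-0.0, 0.001, -1.0]]
wrist_force: [-0.1, 0.6, -0.7]
width: 0.0263
finger_force: 0.0
```

```bash
python3 lev.py
```

```text
lever n 865 size [12.9 27.3] local x -29.343271790055784 q(mm) 27.944685347513786 | tcp local -30.239339924785252 28.707221566912672 z 0.07914585675556063 F [-0.2065  0.1463 -0.3571] w 0.02616694602696746
```

Click 2. Now 14 mm more to click 3, more slowly at the end.

Call:
drive_tool(
  deltas=[
    [0,0.002,0,0,0,0,0.28],
    [0,0.002,0,0,0,0,0.28],
    [0,0.002,0,0,0,0,0.28],
    [0,0.002,0,0,0,0,0.28],
    [0,0.001,0,0,0,0,0.28],
    [0,0.001,0,0,0,0,0.28],
    [0,0.001,0,0,0,0,0.28],
    [0,0.001,0,0,0,0,0.28],
  ],
)

```text
t: 11.75
ee_pos: [0.4947, 0.0232, 0.0792]
tool_rot: [[-0.996, 0.091, 0.0], [0.091, 0.996, 0.001], [-0.0, 0.001, -1.0]]
wrist_force: [-0.7, -1.0, 0.1]
width: 0.0264
finger_force: 0.7
```

```bash
python3 lev.py
```

```text
lever n 855 size [12.9 27.4] local x -29.03315203602781 q(mm) 34.39312017519555 | tcp local -30.184830841186315 40.729010108605245 z 0.07917500788444122 F [ 1.074  -0.3578  0.2433] w 0.02656120705473984
```

Call:
drive_tool(
  deltas=[
    [0,0.001,0,0,0,0,0.28],
    [0,0,0,0,0,0,0.28],
    [0,0,0,0,0,0,0.28],
    [0,0,0,0,0,0,0.28],
  ],
)

```text
t: 12.2
ee_pos: [0.4948, 0.0242, 0.0792]
tool_rot: [[-0.996, 0.091, 0.0], [0.091, 0.996, 0.0], [-0.0, 0.0, -1.0]]
wrist_force: [0.0, 0.8, -0.7]
width: 0.0264
finger_force: 0.0
```

```bash
python3 lev.py
```

```text
lever n 858 size [12.6 27.2] local x -29.338953101533903 q(mm) 42.065651125079995 | tcp local -30.185967419302074 41.22460306880321 z 0.0791648501689734 F [-0.2863 -0.0816  0.0825] w 0.02630092875591668
```

The lever is in the third click with the fingers clear on both sides. I'll lift, shut the fingers and move over the button.

Call:
drive_tool(
  deltas=[
    [0,0,-0.02,0,0,0,0.28],
    [0,0,-0.02,0,0,0,0.28],
    [0,0,-0.02,0,0,0,0],
    [-0.024,0.022,0,0,0,0,0],
    [-0.024,0.021,0,0,0,0,0],
    [-0.024,0.021,0,0,0,0,0],
    [0,0,0,0,0,0,0],
    [0,0,0,0,0,0,0],
  ],
)

```text
t: 13.05
ee_pos: [0.5721, 0.0814, 0.1387]
tool_rot: [[-0.996, 0.09, -0.001], [0.09, 0.996, -0.0], [0.001, -0.0, -1.0]]
wrist_force: [-0.2, -0.7, 0.8]
width: 0.0008
finger_force: 0.0
```

Call:
drive_tool(
  deltas=[
    [0,0,0.02,0,0,0,0],
    [0,0,0.015,0,0,0,0],
    [0,0,0.01,0,0,0,0],
    [0,0,0,0,0,0,0],
    [0,0,0,0,0,0,0],
  ],
)

```text
t: 13.55
ee_pos: [0.5722, 0.081, 0.0943]
tool_rot: [[-0.996, 0.091, -0.0], [0.091, 0.996, -0.0], [0.0, -0.0, -1.0]]
wrist_force: [0.6, 0.2, 0.4]
width: 0.0005
finger_force: 0.0
```

```bash
sed -i 's/>.0105)/>=0)/' tips.py; python3 tips.py; python3 - <<'E'
from h import *
import subprocess
d=get_image("wrist"); cv2.imwrite("pics/w4.png",d["img"])
E
```

```text
ee [0.5722 0.081  0.0943] 0.0005213326402205316 [0.5899 0.1899 0.4264]
wrist y+ 1459 tip z(tool) [0.0043 0.0041 0.0039] low pts y 0.005061340508400315 0.01693796838136439 x 0.011089880095172179 0.01946500346398125 all y 3.8092527682534694e-06 0.020878537945705357
wrist y- 1459 tip z(tool) [0.0043 0.0041 0.004 ] low pts y -0.02108306640414595 -0.005267776659405 x -0.00852467401526416 0.01944437687125062 all y -0.021896504852496425 -1.5727490162730704e-06
side y+ 285 tip z(tool) [0.0042 0.0039 0.0033] low pts y 0.008353332046216369 0.019820059236429786 x -0.01285341666453705 0.018172591271477523 all y 7.393185450924591e-05 0.02206148739065178
side y- 134 tip z(tool) [0.0043 0.0039 0.003 ] low pts y -0.01996704978365125 -0.0030930824650544195 x -0.0190143309207438 0.01936593039201616 all y -0.020629902626759997 -0.00043708330426930425
```

View pics/w4.png

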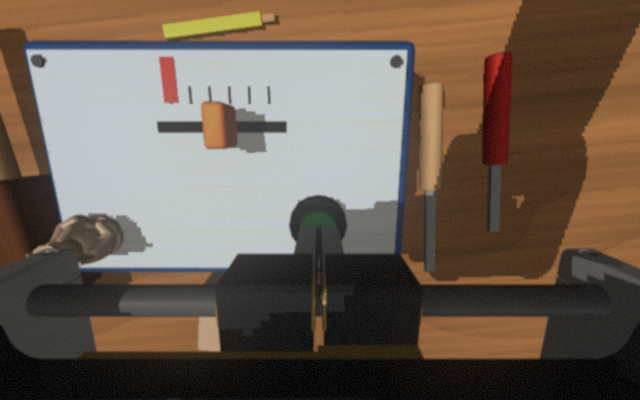

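The shut fingertips are over the green button at (318,215), and the lever is still at the third tick (219,125). I'll press now.

Call:
drive_tool(
  deltas=[
    [0,0,0.006,0,0,0,0],
    [0,0,0.006,0,0,0,0],
    [0,0,0.004,0,0,0,0],
    [0,0,0.002,0,0,0,0],
    [0,0,0,0,0,0,0],
  ],
)

```text
t: 14.2
ee_pos: [0.5719, 0.0812, 0.0759]
tool_rot: [[-0.996, 0.091, -0.001], [0.091, 0.996, 0.0], [0.001, -0.0, -1.0]]
wrist_force: [-0.9, -0.4, 2.3]
width: 0.0002
finger_force: 1.0
```

Call:
drive_tool(
  deltas=[
    [0,0,0.002,0,0,0,0],
    [0,0,0.002,0,0,0,0],
    [0,0,0,0,0,0,0],
  ],
)

```text
t: 14.5
ee_pos: [0.5724, 0.0812, 0.0723]
tool_rot: [[-0.996, 0.091, 0.0], [0.091, 0.996, 0.0], [-0.0, 0.0, -1.0]]
wrist_force: [-1.8, 0.0, 3.7]
width: 0.0006
finger_force: 2.0
```

Force is rising along the spring. I'll keep going in small steps until it bottoms out.

Call:
drive_tool(
  deltas=[
    [0,0,0.001,0,0,0,0],
    [0,0,0.001,0,0,0,0],
    [0,0,0,0,0,0,0],
  ],
)

```text
t: 14.8
ee_pos: [0.5724, 0.0812, 0.0709]
tool_rot: [[-0.996, 0.091, -0.0], [0.091, 0.996, -0.0], [0.0, -0.0, -1.0]]
wrist_force: [-5.2, -0.2, 7.8]
width: 0.0006
finger_force: 3.9
```

Call:
drive_tool(
  deltas=[
    [0,0,0.0007,0,0,0,0],
    [0,0,0,0,0,0,0],
  ],
)

```text
t: 15.0
ee_pos: [0.5725, 0.0812, 0.0708]
tool_rot: [[-0.996, 0.091, -0.0], [0.091, 0.996, -0.0], [0.0, -0.0, -1.0]]
wrist_force: [-5.5, -0.5, 11.5]
width: 0.0004
finger_force: 5.6
```

The button has bottomed out: 11.5 N with no further travel. Lift off.

Call:
drive_tool(
  deltas=[
    [0,0,-0.004,0,0,0,0],
    [0,0,-0.01,0,0,0,0],
    [0,0,-0.03,0,0,0,0],
    [0,0,-0.04,0,0,0,0],
    [0,0,-0.03,0,0,0,0],
    [0,0,0,0,0,0,0],
    [0,0,0,0,0,0,0],
    [0,0,0,0,0,0,0],
  ],
)

```text
t: 15.8
ee_pos: [0.5713, 0.0812, 0.1816]
tool_rot: [[-0.996, 0.091, -0.003], [0.091, 0.996, 0.0], [0.003, -0.0, -1.0]]
wrist_force: [0.0, 0.1, -0.1]
width: 0.0006
finger_force: 0.0
```

```bash
python3 lev.py; python3 - <<'E'
from h import *
get_image("wrist")
for r in recognise("wrist","start_top")[:2]+recognise("wrist","figurine")[:1]: print(r["confidence"],r["at"])
E
```

```text
lever n 426 size [14.1 25.4] local x -29.072197775090096 q(mm) 41.6502996711834 | tcp local 40.57781833208429 105.05536825142096 z 0.1813760977982781 F [ 0.3067 -0.7019 -0.3535] w 0.0006553422513588755
0.71 [0.5697, 0.0805, 0.1]
0.71 [0.5681, -0.0822, 0.1085]
```

```bash
python3 -c "from cell import *; print(finish_job())"
```

```text
the job is handed in; nothing more can be done
None
```

The job is handed in, though no verdict came back: the lever went to zero and then up to the third click (last measured 41.7 mm), the start button was pressed to its stop once and released, and the arm was clear at about 16 s; I saw no bystander move, but after the press I only re-measured the figurine.

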